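# Turn the swivel hook home and hang the vial carrier

### The job

The swivel hook on the stand has been left turned away: with the fingers turn it back until it faces out over its drip tray and press its straight arm firmly home against the stop pin, holding about 10 N beside the pin for half a second and never more than 15 N. Then lift the vial carrier by its white grip, keep it upright, and hang it gently by its wire bail in the dip of the hook, leaving it hanging still, with the hook still facing out over the tray. Do not disturb anything else on the bench.

Things in the scene. Friction and masses are not known exactly. Their poses are not given: they have to be found in the camera images.
- hook_stand: Fixed stand: grey foot with a white drip tray (120 x 120 mm, 14 mm high rim) joined to its -x side, and an upright 22 mm post that carries the swivel hook. Origin on the post's axis at bench level; z up; the hook must finally face its -x, over the tray, to within the setting of the stop. The stand is turned by up to 0.35 rad either way.
- hook (a joint): Swivel angle about the upright post axis, rad. 0 = hook faces the stand's -x; grows as it turns clockwise from above (to 2.3); starts at 0.9 to 2.0. Hook direction in world yaw = stand yaw + pi - angle. The stop ends its travel between +0.2 and -0.2, differently each time. Dry drag 0.2 N m (3.6 N at 55 mm out); stays where left. Push it counterclockwise (from above) to send it home.
- stop: Rigid stop on the post just below the hook: a clamp ring (this  origin on the post axis at bench level, axes as the stand's) with a bracket and an upright 10 mm pin, 172 to 218 mm above the bench. The hook's arm butts on the pin 55 mm out from the axis. The pin is clamped within 0.2 rad either side of the stand's -x, differently each time and not shown by any pose: feel for it.
- hook_axis (a point): Point on the hook, on the swivel axis at the height of the hook arm's centre line (210 mm above the bench). The turning cap around it is 34 mm dia and its top is 18 mm above this point. The hook is 8 mm round steel bar: level and straight from the axis out to 78 mm, then a V that dips 16 mm at 95 mm out, then an upturned tip.
- hook_seat (a point): On the hook: where the centre of the carrier's bar lies when it rests in the V of the hook, 94.5 mm out from the swivel axis, 4.6 mm below the level of the arm's centre line.
- hook_tip (a point): Centre of the rounded end of the upturned tip (8 mm bar), 112 mm out from the axis; the metal's top is 4 mm higher, i.e. 17 mm above hook_seat.
- carrier: Loose grey vial carrier, 0.2 to 0.33 kg: block 44 (its x) x 80 (its y) x 40 mm high, holding eight capped vials that stand up to 52 mm, with a rigid 7 mm steel wire bail along its y: legs at y = +-37 mm, top bar rising slightly to the middle. Origin under the middle of the block, z up. Opening between caps and bar: 64 mm high, 67 wide; the hook passes along the carrier's x, from either side.
- bar (a point): On the carrier: centre of the bail's bar at its middle, 120 mm above the carrier's underside; it is this point that goes to hook_seat.
- grip (a point): On the carrier: middle of the white square grip that stands on the bar, 14 x 14 mm, from 122 to 166 mm above the underside; the point is at 146 mm. Its faces are square to the carrier's x and y.
- vial_a: Bystander, leave it alone: loose small vial, 12 mm dia, 33 mm tall, standing beside the drip tray; origin at its underside.
- vial_b: Bystander, leave it alone: a second such loose vial; origin at its underside.
- squeeze_bottle: Bystander, leave it alone: clear squeeze bottle with a white nozzle, 64 mm dia, 170 mm tall; origin at its underside.
- amber_bottle: Bystander, leave it alone: amber bottle, 72 mm dia, 150 mm tall; origin at its underside.
- beaker: Bystander, leave it alone: open glass beaker, 70 mm dia, 85 mm tall; origin at its underside.
- plain_rack: Bystander, leave it alone: low grey rack without handle, 50 x 100 x 30 mm, NOT the one to hang; origin at its underside.
- wrench: Bystander, leave it alone: open-ended wrench 130 mm long, lying flat.
Things that resemble listed ones, but are neither listed nor needed, are in the scene too. Leave any brown or yellow look-alike of the hook_stand alone.

How it is judged:
By the outcome, as a careful person would: the job done as asked, in the order asked, and still so for the second after the job is handed in, with the robot touching nothing.
It also fails if it takes over 72 s, if anything falls off the work surface, if the arm or the gripper's body presses on something with over 40 N, if the wrist force passes 120 N, or if a joint passes its speed limit or range.

### The arm

A 6-joint arm with a two-finger parallel gripper is mounted at the origin on the work surface. World frame = base frame: x ahead of the robot, y to its left, z up, the work surface at z = 0. Lengths are in m, angles in degrees, forces in N, time in s.
With the tool pointing down it reaches from about 0.25 to 0.725 m from the base axis. Payload 9.7 kg.
Tool frame: the origin (TCP) lies on the centre line of the jaws, within the pads' length; the fingertips stand 17 mm ahead of it and the grasp point (between the pads) lies 2 mm behind it (bot.tip_extent is the distance from the TCP to the fingertips, in m); z points along the fingers, y is the line along which they close (so a half turn about z gives the same grasp; the last joint's range is limited). The gripper opens to 85 mm and grips with 20 to 120 N. Pads are 22 mm wide; open, the fingers measure 114 mm over their backs; the gripper's body (76 mm by 85 mm) begins 54 mm behind the grasp point. The pads swing forward as they close: fully open they stand 13 mm farther back than shut.
Start: joints at [-76.031, 4.979, 10.078, 95.1, 0, 90], TCP at [0.133, -0.534, 0.22] pointing down, gripper open.
Joint ranges: [-179.16, 179.16], [-48.56, 103.87], [-65.8, 70.77], [-126.05, 130.52], [-82.76, 87.17], [-180, 180]. Speed limits (degrees/s): [127.2, 127.2, 147.25, 180, 180, 180].

### API

Orientations are given as [roll, pitch, yaw] about the fixed x, y, z axes, in that order (R = Rz(yaw) Ry(pitch) Rx(roll)).
In Python, from workcell import bot gives the robot as it stands.
- The arm moves only by the tool carry_out, never from a script. Its argument "moves" is text: rows parted by semicolons, each of 7 numbers parted by spaces: the shift along the tool's x, y, z in mm, then the turn, a rotation vector about the tool's x, y, z in degrees, then the finger opening in mm, from 0 to 85.4. A call has 1 to 20 rows; each row is the pose to reach, as a shift and turn from the pose commanded when the call began, along the tool's axes at that moment; what a row does not reach only later rows make up. A row lasts 1/10 s, in which the tool goes at most 50 mm and 8.59 degrees, less where a joint would pass 70% of its speed; a pose out of reach is approached as far as the arm can. A call with a gripper value outside its range is refused whole. The fingers move at their own pace and stop on an object; "force" is the grip in N (left out, the last holds). Time passes only in rows, so rows that repeat a pose let the fingers close. It gives the time, the measured TCP pose, the force, the opening and the grip force at its end, in the units of the state.
- bot.get_obs(): the state, without advancing time (a new reading comes with each control period).
- bot.camera(name): name is "scene" or "top"; returns a dict with "img" (384x512x3 uint8, red, green, blue), "mtx" (3x3 intrinsics, pixels), "position" and "orientation" of the camera in the world. Camera axes: x right, y up, looking along -z (the intrinsics and any distortion apply to the point x, -y, -z); pixel columns grow to the right and rows downward; lengths in m; the calibration is good to about 2 mm. A picture is of the moment at which its call begins. There is no depth.
- bot.job_done(): hands the job in; it is judged then, once.
The state is a dict: "time": time; "q": joint angles; "qd": joint speeds; "joint_efforts": joint torques, N m; "ee_pos": TCP position; "tcp_rot": TCP orientation; "wrist_force": force on the tool from outside, world axes, zero at the start; "torque": the same for the moment, N m; "opening": finger opening in m; "grasp_force": force on a finger pad.
Only numpy, scipy, OpenCV 4.12 (cv2) and the standard library are available. Lean on these libraries where they do the work, as an engineer would, in place of code of your own. Each camera call takes 0.05 s, during which the arm holds its last target. There are 200 camera calls.

## Working session

There is one attempt and no reset: what is moved stays moved. The work goes in short steps, Python scripts to look and compute and a tool call to move; the robot and the scene stay as the last step left them, time stands still between calls to the robot, and variables do not carry over. Pictures are saved under pics/ and viewed, at most 12 in all, crops included, and the job is handed in when it is done.

Besides the shell and the picture viewer there is one more tool, called after ">>>" as name(argument=value, ...) on one line, values as JSON. carry_out: Moves the arm, as the interface text tells. Its arguments: {"type":"object","properties":{"moves":{"type":"string"},"force":{"type":"number"}},"required":["moves"]}

```bash
mkdir -p pics; ls; cat > h.py <<'E'
import numpy as np, cv2
from scipy.spatial.transform import Rotation as R
from workcell import bot
def cam(n):
    c=bot.camera(n); return c
def rot(c):
    o=np.array(c["orientation"],float)
    if o.shape==(3,3): return o
    if o.size==4: return R.from_quat(o).as_matrix()
    return R.from_euler('xyz',o,degrees=True).as_matrix()
def ray(c,u,v):
    d=cv2.undistortPoints(np.array([[[u,v]]],float),np.array(c["mtx"]),np.array(c.get("dist",np.zeros(5)))).ravel()
    return np.array(c["position"]),rot(c)@np.array([d[0],-d[1],-1.])
def onz(c,u,v,z):
    p,d=ray(c,u,v); return p+d*(z-p[2])/d[2]
def proj(c,P):
    p=rot(c).T@(np.array(P)-np.array(c["position"])); q=np.array(c["mtx"])@np.array([p[0],-p[1],-p[2]]); return q[:2]/q[2]
def tri(c1,a,c2,b):
    p,d=ray(c1,*a);q,e=ray(c2,*b)
    d/=np.linalg.norm(d);e/=np.linalg.norm(e)
    s=np.linalg.lstsq(np.c_[d,-e],q-p,rcond=None)[0]
    x,y=p+d*s[0],q+e*s[1]; return (x+y)/2,np.linalg.norm(x-y)
E
python3 - <<'E'
from h import *
for n in("scene","top"):
    c=cam(n); cv2.imwrite(f"pics/{n}0.png",cv2.resize(c["img"][...,::-1],(800,600),interpolation=cv2.INTER_CUBIC))
    np.save(n+"0.npy",c,allow_pickle=True)
    print(n,{k:v for k,v in c.items() if k!="img"})
print(bot.get_obs(), bot.tip_extent)
E
```

```text
pics
scene {'mtx': array([[388.21818172,   0.        , 253.68153489],
       [  0.        , 388.21818172, 185.70656607],
       [  0.        ,   0.        ,   1.        ]]), 'position': array([1.09853281, 0.19242052, 1.01950561]), 'orientation': array([ 34.44552675,  -0.11734313, 108.1768917 ])}
top {'mtx': array([[381.07571747,   0.        , 264.56730574],
       [  0.        , 381.07571747, 194.64859608],
       [  0.        ,   0.        ,   1.        ]]), 'position': array([0.38470305, 0.01076601, 1.14118031]), 'orientation': array([  8.91858647,   0.41414796, -90.33318258])}
{'time': 0.1, 'q': array([-7.60300663e+01,  5.00559979e+00,  1.00388708e+01,  9.51008398e+01,
       -6.36443857e-04,  9.00004867e+01]), 'qd': array([-0.07116992, -0.01455758,  0.17455779, -0.13995527, -0.03107433,
       -0.04601428]), 'joint_efforts': array([ 6.11314463e-04, -5.21561480e+01,  4.65654480e+01,  1.61595986e-02,
       -2.07471629e-05, -2.48095517e-05]), 'ee_pos': array([ 0.13271762, -0.53350741,  0.21907542]), 'tcp_rot': array([-1.79932431e+02,  6.37017357e-04,  1.39694477e+01]), 'wrist_force': array([-0.48603327, -0.85956385, -0.3383806 ]), 'torque': array([-0.02557082, -0.01417478, -0.02550014]), 'grasp_force': 0.0, 'opening': 0.08510489220686177} 0.017
```

View pics/scene0.png

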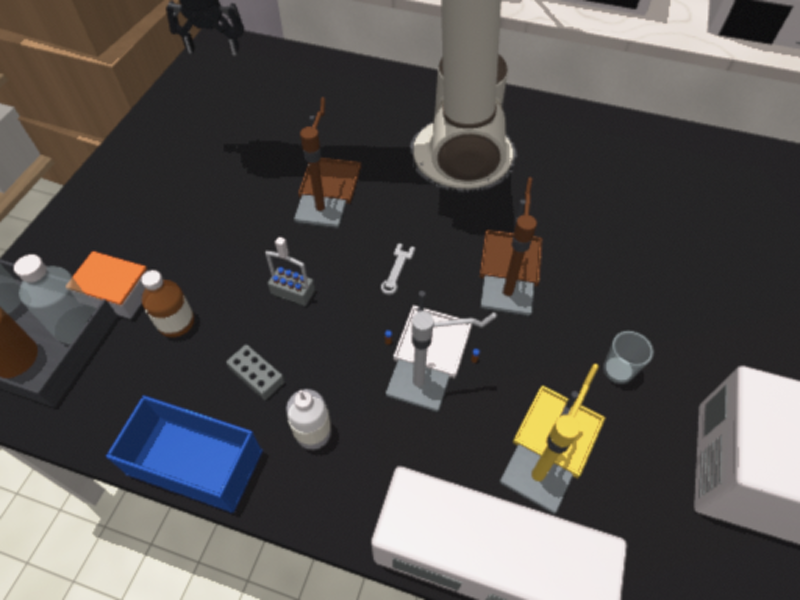

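View pics/top0.png

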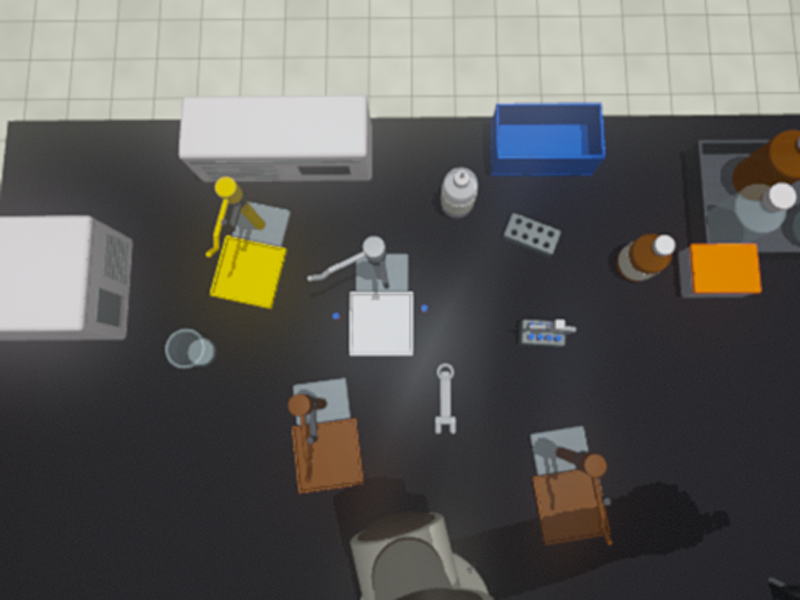

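The scene view shows the white-tray stand: cap near (422,322), hook tip (492,318) and carrier grip (281,242), all in 800 px scale. In the top view the cap is at (374,245), the tip at (310,278), the tray spans (349-413, 292-355), and the carrier is at (545,333) with its grip going from (557,325) to (574,328).

```bash
python3 - <<'E'
from h import *
s=np.load("scene0.npy",allow_pickle=True).item();t=np.load("top0.npy",allow_pickle=True).item()
k=1/1.5625
f=lambda a:(a[0]*k,a[1]*k)
print("cap",onz(t,374*k,245*k,.228),onz(s,423*k,320*k,.228))
print("tip tri",tri(t,f((309,278)),s,f((492,318))))
tr=[onz(t,x*k,y*k,.014)[:2] for x,y in((349,292),(413,292),(413,355),(349,355))]
print("tray",np.round(tr,3))
print("vials",onz(t,335*k,316*k,.033),onz(t,424*k,308*k,.033))
print("wrench",onz(t,445*k,370*k,0),onz(t,445*k,430*k,0))
print("griptop",tri(t,f((572,328)),s,f((281,240))))
# white masks / minAreaRect
g=cv2.cvtColor(t["img"],cv2.COLOR_RGB2HSV)
m=((g[...,2]>150)&(g[...,1]<40)).astype(np.uint8)
for c in cv2.findContours(m,cv2.RETR_EXTERNAL,cv2.CHAIN_APPROX_NONE)[0]:
    if 15<cv2.contourArea(c)<4000: print(cv2.minAreaRect(c),cv2.contourArea(c))
a=cv2.resize(t["img"][190:235,320:385],None,fx=9,fy=9,interpolation=cv2.INTER_CUBIC)
b=cv2.resize(s["img"][145:200,160:210],(500,550),interpolation=cv2.INTER_CUBIC)[:405]
b=cv2.resize(s["img"][145:200,160:210],None,fx=8,fy=8,interpolation=cv2.INTER_CUBIC)
b=cv2.resize(b,(196*1,215*1)) if 0 else b
o=np.zeros((600,800,3),np.uint8); 
a=cv2.resize(a,(390,270)); o[:270,:390]=a; o[:440,400:800]=b
cap=cv2.resize(t["img"][145:185,190:255],(390,240)); o[300:540,:390]=cap
cv2.imwrite("pics/crop1.png",o[...,::-1])
E
```

```text
cap [0.62292804 0.07812863 0.228     ] [0.62208526 0.08058616 0.228     ]
tip tri (array([0.57426605, 0.18128613, 0.21142205]), np.float64(0.0029594184221587968))
tray [[0.586 0.142]
 [0.585 0.018]
 [0.464 0.019]
 [0.465 0.14 ]]
vials [0.53710895 0.16525524 0.033     ] [ 0.55116163 -0.00216507  0.033     ]
wrench [ 0.43633495 -0.04155088  0.        ] [ 0.32428482 -0.03997723  0.        ]
griptop (array([ 0.49485055, -0.23709633,  0.15390927]), np.float64(0.019449505446899516))
((280.6307373046875, 351.86517333984375), (32.529911041259766, 5.024421691894531), 75.0685806274414) 68.5
((345.269287109375, 296.84619140625), (10.394155502319336, 2.941741943359375), 78.69007110595703) 20.0
((353.13079833984375, 280.0461730957031), (6.8219099044799805, 24.558876037597656), 82.87498474121094) 42.5
((205.9299774169922, 256.510009765625), (23.90021324157715, 31.678386688232422), 81.8698959350586) 388.0
((284.5, 254.5), (43.0, 11.0), 90.0) 248.5
((128.3867950439453, 224.89622497558594), (5.082340240478516, 15.52174186706543), 15.945395469665527) 37.5
((361.5148620605469, 207.8514862060547), (11.542430877685547, 5.3732008934021), 5.710592269897461) 28.0
((243.5, 195.0), (64.0, 39.0), 90.0) 1888.0
((220.10987854003906, 164.64759826660156), (12.41150188446045, 52.67937088012695), 69.27444458007812) 177.0
((425.0, 156.5), (11.0, 12.0), 90.0) 105.5
((29.0, 174.5), (73.0, 58.0), 90.0) 3994.0
((170.58523559570312, 143.13771057128906), (22.274076461791992, 21.644216537475586), 13.240518569946289) 290.0
((500.5000305175781, 124.49998474121094), (16.970561981201172, 15.55634880065918), 45.0) 201.0
((294.0, 117.5), (19.0, 20.0), 90.0) 300.5
```

View pics/crop1.png

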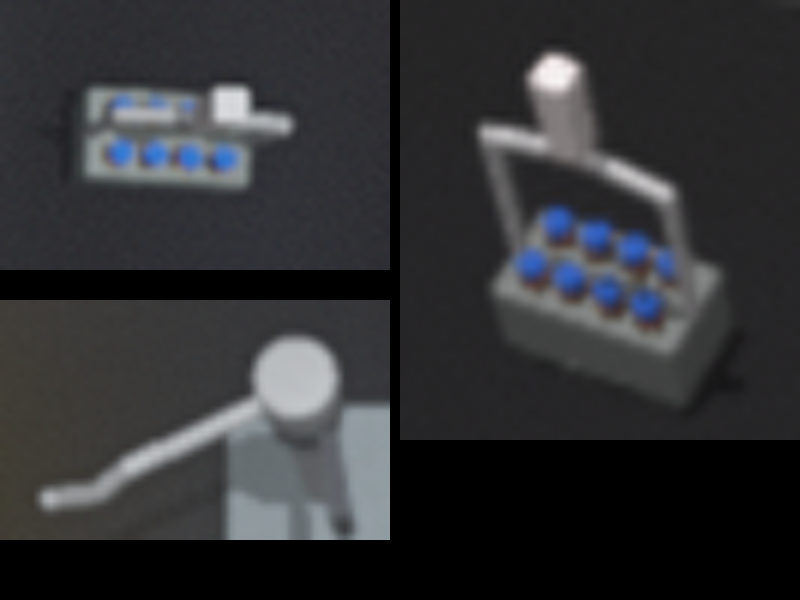

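```bash
cat >> h.py <<'E'
def delta(pos,yaw,o=None):
    o=o or bot.get_obs()
    A=R.from_euler('xyz',o["tcp_rot"],degrees=True); B=R.from_euler('xyz',[180,0,yaw],degrees=True)
    return np.round(A.inv().apply(np.array(pos)-o["ee_pos"])*1000,1),np.round((A.inv()*B).as_rotvec(degrees=True),1)
def finger(post,phi,gap,r=.055,z=.213,half=.0185):
    a=np.radians(phi);u=np.array([np.cos(a),np.sin(a)]);n=np.array([np.sin(a),-np.cos(a)])
    return np.r_[post+r*u+(half+gap)*n,z]
E
python3 - <<'E'
from h import *
s=np.load("scene0.npy",allow_pickle=True).item();t=np.load("top0.npy",allow_pickle=True).item()
print("grip",tri(t,(358.5-.5,207.2-.5),s,(179.4-.5,154-.5)),onz(t,358,206.7,.166),onz(s,178.9,153.5,.166))
print("blk",[np.round(onz(t,320+x/6-.5,190+y/6-.5,.04)[:2],4) for x,y in((85,88),(250,95),(248,187),(84,180))])
post=onz(t,238.7,157.5,.228)[:2];print("post",post)
p=[onz(t,190+x/6-.5,145+y/6-.5,.214)[:2] for x,y in((250,410),(130,465))]
d=p[1]-p[0];print("arm",p,np.degrees(np.arctan2(*d[::-1])))
k=1/1.5625
for n,x,y,z in(("bro1",300,405,.228),("bro1tip",305,482,.21),("bro2",595,465,.228),("bro2tip",608,542,.21),("boxnear",370,180,.0),("boxtop",365,155,.15),("yel",225,188,.228),("yeltip",212,252,.21)):print(n,onz(t,x*k,y*k,z))
for g in(.02,):
  P=finger(post,115,g);print(P,delta(P+[0,0,.14],115))
E
```

```text
grip (array([ 0.50446669, -0.22277382,  0.16787419]), np.float64(0.00014941271425339257)) [ 0.50472055 -0.2232974   0.166     ] [ 0.50315183 -0.2236089   0.166     ]
blk [array([ 0.5281, -0.1832]), array([ 0.5242, -0.2629]), array([ 0.4795, -0.2599]), array([ 0.4834, -0.1812])]
post [0.62116644 0.07974821]
arm [array([0.48578562, 0.09858688]), array([0.46365278, 0.14720227])] 114.47806694789158
bro1 [0.37463724 0.18913526 0.228     ]
bro1tip [0.2594213  0.18234038 0.21      ]
bro2 [ 0.28418732 -0.25196227  0.228     ]
bro2tip [ 0.17100126 -0.27053189  0.21      ]
boxnear [0.81660608 0.10357482 0.        ]
boxtop [0.80583069 0.10040796 0.15      ]
yel [0.71886473 0.31785512 0.228     ]
yeltip [0.61804802 0.34021523 0.21      ]
[0.63281529 0.14586594 0.213     ] (array([ 649.3, -538.7, -133.3]), array([-0.00e+00, -1.00e-01, -1.01e+02]))
```

>>> carry_out(moves="20 -20 -50 0 0 0 40;70 -60 -100 0 0 -8 0;650 -539 -133 0 0 -101 0;650 -539 -133 0 0 -101 0;650 -539 -133 0 0 -101 0;650 -539 -133 0 0 -101 0;650 -539 -133 0 0 -101 0;650 -539 -133 0 0 -101 0;650 -539 -133 0 0 -101 0;650 -539 -133 0 0 -101 0;650 -539 -133 0 0 -101 0;650 -539 -133 0 0 -101 0;650 -539 -133 0 0 -101 0;650 -539 -133 0 0 -101 0;650 -539 -133 0 0 -101 0;650 -539 -133 0 0 -101 0;650 -539 -133 0 0 -101 0;650 -539 -133 0 0 -101 0;650 -539 -133 0 0 -101 0;650 -539 -133 0 0 -101 0")

```text
time: 2.1
ee_pos: [0.6339, 0.1469, 0.3509]
tcp_rot: [-179.8, -0.0, 115.0]
wrist_force: [0.4, -0.6, 0.1]
opening: 0.0004
grasp_force: 0.0
```

>>> carry_out(moves="0 0 45 0 0 0 0;0 0 90 0 0 0 0;0 0 125 0 0 0 0;0 0 138 0 0 0 0;0 0 138 0 0 0 0")

```text
time: 2.6
ee_pos: [0.6315, 0.1446, 0.2133]
tcp_rot: [-179.8, -0.0, 114.9]
wrist_force: [0.2, -0.0, 0.1]
opening: 0.0002
grasp_force: 0.0
```

```bash
python3 - <<'E'
from h import *
s=cam("scene");t=cam("top")
a=cv2.resize(t["img"][140:200,180:260],(400,300),interpolation=cv2.INTER_CUBIC)
b=cv2.resize(s["img"][165:255,235:335],(400,360),interpolation=cv2.INTER_CUBIC)
o=np.zeros((360,800,3),np.uint8);o[:300,:400]=a;o[:,400:]=b
cv2.imwrite("pics/c2.png",o[...,::-1]);x=bot.get_obs();print(x["ee_pos"],x["tcp_rot"],x["wrist_force"])
E
```

```text
[0.633002   0.14528436 0.21665111] [1.79889653e+02 2.87363853e-02 1.14908313e+02] [-0.00414188  0.6494548   0.94807877]
```

View pics/c2.png

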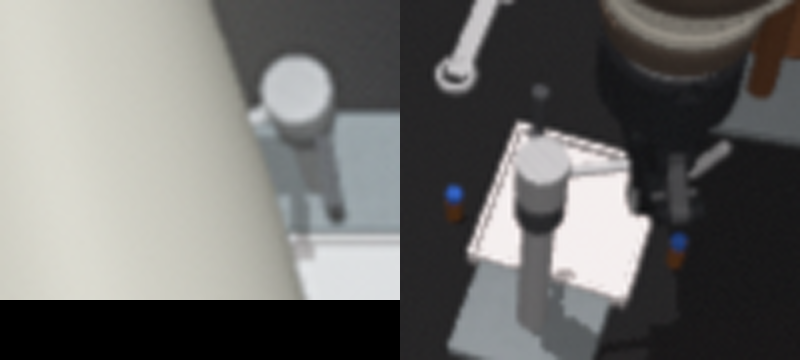

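Finger is behind the arm with a gap to it. The dark pin top shows at crop (540,90), i.e. scene pixel (270,187).

```bash
python3 - <<'E'
from h import *
s=np.load("scene0.npy",allow_pickle=True).item()
post=np.array([.6217,.0800])
for v in(186,188):
  q=onz(s,269.5,v,.218)[:2]-post;print(q,np.hypot(*q),np.degrees(np.arctan2(q[1],q[0])))
o=bot.get_obs();o["ee_pos"]=finger(post,115,.02);o["tcp_rot"]=np.array([180,0,115.])
print(np.array(bot.get_obs()["ee_pos"])-o["ee_pos"])
for phi,g in((115,.004),(115,-.0),(125,0),(135,0),(145,0),(155,0),(160,0),(165,0),(170,0),(175,0),(180,0),(185,0)):print(phi,*delta(finger(post,phi,g),phi,o))
E
```

```text
[-0.05754125 -0.01964134] 0.060801129113059196 -161.1529830936967
[-0.05175461 -0.01788802] 0.054758749576509703 -160.93323873154387
[-0.00034684 -0.00083337  0.00365111]
115 [ -0. -16.  -0.] [0. 0. 0.]
115 [ -0. -20.  -0.] [0. 0. 0.]
125 [  2.4 -29.8  -0. ] [  0.   0. -10.]
135 [  3.  -39.9  -0. ] [  0.   0. -20.]
145 [  1.9 -50.   -0. ] [  0.   0. -30.]
155 [ -1.  -59.7  -0. ] [  0.   0. -40.]
160 [ -3.  -64.3  -0. ] [  0.   0. -45.]
165 [ -5.5 -68.7  -0. ] [  0.   0. -50.]
170 [ -8.3 -72.9  -0. ] [  0.   0. -55.]
175 [-11.5 -76.9  -0. ] [ -0.   0. -60.]
180 [-15.  -80.5  -0. ] [  0.   0. -65.]
185 [-18.8 -83.9  -0. ] [  0.   0. -70.]
```

>>> carry_out(moves="0 -10 0 0 0 0 0;0 -16 0 0 0 0 0;0 -20 0 0 0 0 0;1.5 -25 0 0 0 -5 0;2.4 -30 0 0 0 -10 0;3 -35 0 0 0 -15 0;3 -40 0 0 0 -20 0;2.6 -45 0 0 0 -25 0;2 -50 0 0 0 -30 0;0.5 -55 0 0 0 -35 0;-1 -59.7 0 0 0 -40 0;-3 -64.3 0 0 0 -45 0;-5.5 -68.7 0 0 0 -50 0;-8.3 -72.9 0 0 0 -55 0;-11.5 -76.9 0 0 0 -60 0;-11.5 -76.9 0 0 0 -60 0;-11.5 -76.9 0 0 0 -60 0")

```text
time: 4.4
ee_pos: [0.5688, 0.1034, 0.2153]
tcp_rot: [180.0, 0.1, 174.8]
wrist_force: [0.3, 0.9, -0.9]
opening: -0.0001
grasp_force: 0.0
```

```bash
python3 - <<'E'
from h import *
s=cam("scene");t=cam("top")
a=cv2.resize(t["img"][140:200,180:260],(400,300),interpolation=cv2.INTER_CUBIC)
b=cv2.resize(s["img"][165:255,235:335],(400,360),interpolation=cv2.INTER_CUBIC)
o=np.zeros((360,800,3),np.uint8);o[:300,:400]=a;o[:,400:]=b
cv2.imwrite("pics/c3.png",o[...,::-1]);x=bot.get_obs();print(x["ee_pos"],x["tcp_rot"],x["wrist_force"])
E
```

```text
[0.56875981 0.10350186 0.21492888] [1.79990145e+02 2.50635907e-02 1.74859734e+02] [-0.02126456 -0.38875478 -0.04254003]
```

View pics/c3.png

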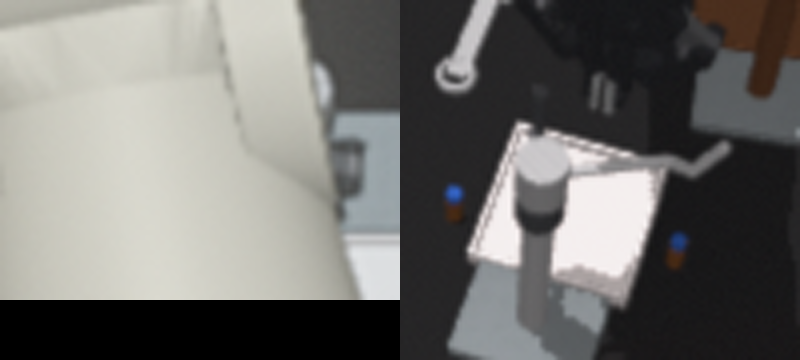

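```bash
python3 - <<'E'
from h import *
s=np.load("scene0.npy",allow_pickle=True).item()
f=lambda P:np.round((proj(s,P)-[235,165])*4+[400,0])
print([f([.5688,.1034,z]) for z in(.18,.197,.215,.24,.26)])
print("start",[f([.633,.1453,z]) for z in(.18,.197,.215,.24)])
E
```

```text
[array([598., 141.]), array([600., 126.]), array([602., 111.]), array([605.,  88.]), array([607.,  69.])]
start [array([636., 243.]), array([638., 229.]), array([641., 215.]), array([645., 193.])]
```

```bash
python3 - <<'E'
from h import *
s=cam("scene")
b=s["img"][150:230,250:330].astype(float)
b=cv2.resize((255*(np.clip(b/255,0,1))**.4).astype(np.uint8),(560,560),interpolation=cv2.INTER_CUBIC)
for z in(.18,.197,.215):
  u=(proj(s,[.5688,.1034,z])+.5-[250,150])*7;cv2.circle(b,(int(u[0]),int(u[1])),3,(255,0,0),-1)
cv2.imwrite("pics/c4.png",b[...,::-1])
E
```

```text
(no output)
```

View pics/c4.png

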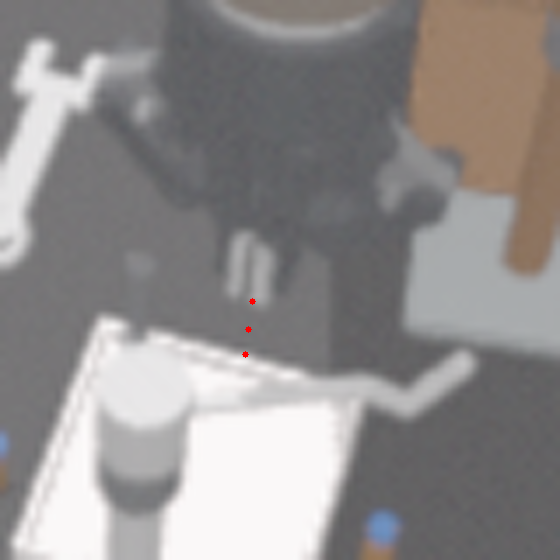

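The hook is unmoved: the fingertips end near pixel (250,302) of the crop, which is about TCP height (z≈0.215), so they passed over the arm. I'll go back behind it and push 20 mm lower.

```bash
python3 - <<'E'
from h import *
post=np.array([.6217,.0800])
o=bot.get_obs();o["ee_pos"]=finger(post,175,0);o["tcp_rot"]=np.array([180,0,175.])
P=finger(post,115,.025);print(delta(P+[0,0,.035],115,o),delta(P+[0,0,-.02],115,o))
o["ee_pos"]=P;o["tcp_rot"]=np.array([180,0,115.])
for phi in(115,120,125,130,135,140,145,150,155,160,165,170,175,180,185):print(phi,*delta(finger(post,phi,0,half=.012),phi,o))
E
```

```text
(array([-65.2,  50.9, -35. ]), array([ 0., -0., 60.])) (array([-65.2,  50.9,  20. ]), array([ 0., -0., 60.]))
115 [ -0.  -31.5  -0. ] [0. 0. 0.]
120 [  0.8 -36.3  -0. ] [ 0.  0. -5.]
125 [  1.2 -41.2  -0. ] [  0.   0. -10.]
130 [  1.2 -46.1  -0. ] [  0.   0. -15.]
135 [  0.8 -51.   -0. ] [  0.   0. -20.]
140 [ -0.1 -55.9  -0. ] [ -0.   0. -25.]
145 [ -1.4 -60.6  -0. ] [  0.   0. -30.]
150 [ -3.1 -65.2  -0. ] [  0.   0. -35.]
155 [ -5.2 -69.7  -0. ] [  0.   0. -40.]
160 [ -7.6 -73.9  -0. ] [  0.   0. -45.]
165 [-10.5 -77.9  -0. ] [  0.   0. -50.]
170 [-13.6 -81.7  -0. ] [  0.   0. -55.]
175 [-17.1 -85.1  -0. ] [ -0.   0. -60.]
180 [-20.9 -88.3  -0. ] [  0.   0. -65.]
185 [-24.9 -91.1  -0. ] [  0.   0. -70.]
```

>>> carry_out(moves="0 0 -20 0 0 0 0;0 0 -35 0 0 0 0;-65 51 -35 0 0 60 0;-65 51 -35 0 0 60 0;-65 51 -35 0 0 60 0;-65 51 -35 0 0 60 0;-65 51 -35 0 0 60 0;-65 51 -35 0 0 60 0;-65 51 -35 0 0 60 0;-65 51 -35 0 0 60 0;-65 51 0 0 0 60 0;-65 51 10 0 0 60 0;-65 51 20 0 0 60 0;-65 51 20 0 0 60 0")

```text
time: 5.95
ee_pos: [0.6374, 0.1484, 0.1937]
tcp_rot: [-179.9, -0.0, 115.0]
wrist_force: [-0.9, 0.0, 0.6]
opening: 0.0003
grasp_force: 0.0
```

>>> carry_out(moves="0 -10 0 0 0 0 0;0 -20 0 0 0 0 0;0 -26 0 0 0 0 0;0 -31 0 0 0 0 0;1 -36 0 0 0 -5 0;1.2 -41 0 0 0 -10 0;1.2 -41 0 0 0 -10 0;1.2 -41 0 0 0 -10 0")

```text
time: 6.75
ee_pos: [0.6004, 0.1323, 0.1958]
tcp_rot: [179.9, 0.0, 124.8]
wrist_force: [-0.6, 0.4, 6.9]
opening: 0.0
grasp_force: 3.4
```

```bash
python3 - <<'E'
from h import *
s=cam("scene")
b=s["img"][150:230,250:330].astype(float)
b=cv2.resize((255*(np.clip(b/255,0,1))**.5).astype(np.uint8),(480,480),interpolation=cv2.INTER_CUBIC)
cv2.imwrite("pics/c5.png",b[...,::-1]);x=bot.get_obs();print(x["ee_pos"],x["wrist_force"],x["torque"])
E
```

```text
[0.60043711 0.13233881 0.19577714] [0.15088239 0.13052697 6.11887036] [0.07496291 0.1460126  0.01090928]
```

View pics/c5.png

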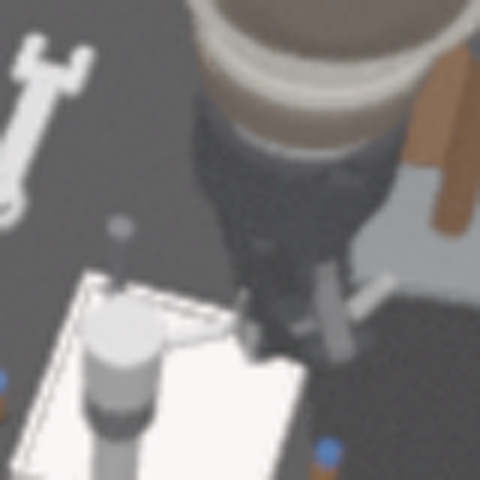

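```bash
python3 - <<'E'
from h import *
post=np.array([.6217,.0800])
o=bot.get_obs();o["ee_pos"]=finger(post,125,0,half=.012,z=.193);o["tcp_rot"]=np.array([180,0,125.])
P=finger(post,121,0,half=0,z=.193);print(delta(P,121,o))
o["ee_pos"]=P;o["tcp_rot"]=np.array([180,0,121.])
for phi in range(121,192,5):print(phi,*delta(finger(post,phi,0,half=-.018,z=.193),phi,o))
E
```

```text
(array([-0.1, -8.2, -0. ]), array([ 0., -0.,  4.]))
121 [ -0. -18.  -0.] [0. 0. 0.]
126 [ -1.8 -22.7  -0. ] [-0.  0. -5.]
131 [ -4.  -27.3  -0. ] [  0.   0. -10.]
136 [ -6.5 -31.6  -0. ] [ -0.   0. -15.]
141 [ -9.5 -35.7  -0. ] [ -0.   0. -20.]
146 [-12.8 -39.6  -0. ] [  0.   0. -25.]
151 [-16.4 -43.1  -0. ] [  0.   0. -30.]
156 [-20.3 -46.3  -0. ] [  0.   0. -35.]
161 [-24.4 -49.1  -0. ] [  0.   0. -40.]
166 [-28.8 -51.6  -0. ] [  0.   0. -45.]
171 [-33.4 -53.7  -0. ] [ -0.   0. -50.]
176 [-38.2 -55.4  -0. ] [  0.   0. -55.]
181 [-43.1 -56.6  -0. ] [  0.   0. -60.]
186 [-48.1 -57.5  -0. ] [ -0.   0. -65.]
191 [-53.1 -57.8  -0. ] [  0.   0. -70.]
```

>>> carry_out(moves="0 0 -15 0 0 0 0;0 0 -50 0 0 0 0;0 0 -60 0 0 0 20;0 0 -60 0 0 0 44;0 0 -60 0 0 0 44;0 0 -60 0 0 0 44", force=60)

```text
time: 7.4
ee_pos: [0.5998, 0.1322, 0.2531]
tcp_rot: [-179.9, -0.0, 124.9]
wrist_force: [-0.7, -0.5, -0.5]
opening: 0.044
grasp_force: 0.0
```

>>> carry_out(moves="0 -8 0 0 0 4 44;0 -8 20 0 0 4 44;0 -8 35 0 0 4 44;0 -8 48 0 0 4 44;0 -8 60 0 0 4 44;0 -8 60 0 0 4 44")

```text
time: 8.0
ee_pos: [0.5927, 0.1275, 0.1921]
tcp_rot: [-179.8, -0.1, 121.0]
wrist_force: [0.7, 0.3, 0.7]
opening: 0.0439
grasp_force: 0.0
```

```bash
python3 - <<'E'
from h import *
s=cam("scene")
b=s["img"][150:230,250:330].astype(float)
b=cv2.resize((255*(np.clip(b/255,0,1))**.5).astype(np.uint8),(480,480),interpolation=cv2.INTER_CUBIC)
cv2.imwrite("pics/c6.png",b[...,::-1]);x=bot.get_obs();print(x["ee_pos"],x["wrist_force"],x["torque"])
E
```

```text
[0.59301293 0.12753278 0.19353886] [-0.23816732  0.05650045 -0.20549763] [-0.03503832 -0.01032766  0.04540502]
```

View pics/c6.png

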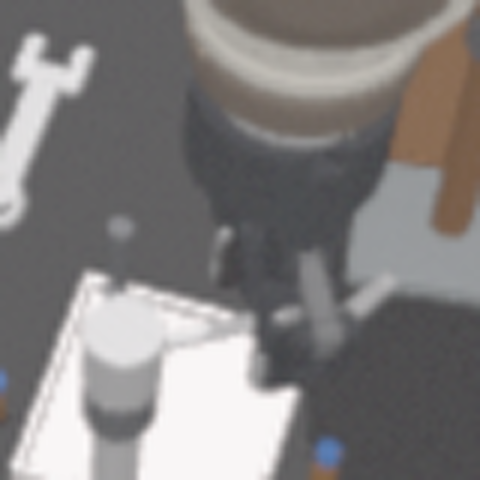

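The near finger's tip now shows at (275,375), with the arm passing behind it between the fingers. Next is the push with its inner pad.

>>> carry_out(moves="0 -9 0 0 0 0 44;0 -15 0 0 0 0 44;0 -18 0 0 0 0 44;-1.8 -22.7 0 0 0 -5 44;-4 -27.3 0 0 0 -10 44;-6.5 -31.6 0 0 0 -15 44;-9.5 -35.7 0 0 0 -20 44;-12.8 -39.6 0 0 0 -25 44;-16.4 -43 0 0 0 -30 44;-20.3 -46.3 0 0 0 -35 44;-24.4 -49 0 0 0 -40 44;-28.8 -51.6 0 0 0 -45 44;-33.4 -53.7 0 0 0 -50 44")

```text
time: 9.35
ee_pos: [0.5642, 0.072, 0.1953]
tcp_rot: [179.9, -0.0, 171.2]
wrist_force: [-1.7, 4.6, 0.6]
opening: 0.0441
grasp_force: 2.0
```

```bash
python3 - <<'E'
from h import *
s=cam("scene")
b=s["img"][150:230,250:330].astype(float)
b=cv2.resize((255*(np.clip(b/255,0,1))**.5).astype(np.uint8),(480,480),interpolation=cv2.INTER_CUBIC)
cv2.imwrite("pics/c7.png",b[...,::-1]);x=bot.get_obs();print(x["ee_pos"],x["wrist_force"],x["torque"],x["opening"])
E
```

```text
[0.56428945 0.07130708 0.19523585] [-1.77305388  2.35660117  0.70722941] [0.63591658 0.33646995 0.02744299] 0.044293967400416766
```

View pics/c7.png

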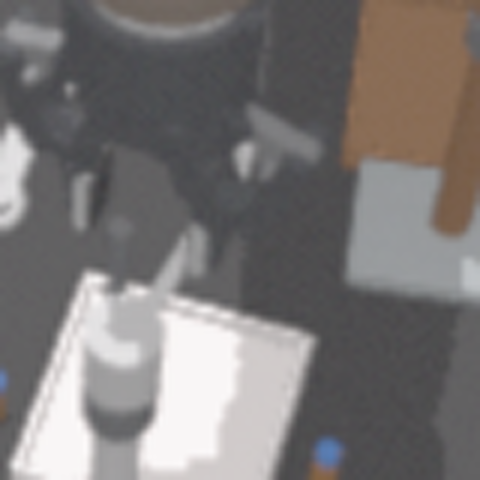

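The arm is following the near pad (190,250) toward the pin at (120,225), with a reaction of about 4 N. Continuing in smaller steps.

```bash
python3 - <<'E'
from h import *
post=np.array([.6217,.0800])
o=bot.get_obs();o["ee_pos"]=finger(post,171,0,half=-.018,z=.193);o["tcp_rot"]=np.array([180,0,171.])
for phi in list(range(173,185,2))+list(range(185,195)):print(phi,*delta(finger(post,phi,0,half=-.018,z=.193),phi,o))
E
```

```text
173 [-0.7 -1.9 -0. ] [ 0.  0. -2.]
175 [-1.4 -3.8 -0. ] [ 0.  0. -4.]
177 [-2.2 -5.7 -0. ] [ 0.  0. -6.]
179 [-3.  -7.5 -0. ] [ 0.  0. -8.]
181 [-4.  -9.3 -0. ] [  0.   0. -10.]
183 [ -4.9 -11.   -0. ] [  0.   0. -12.]
185 [ -6.  -12.8  -0. ] [  0.   0. -14.]
186 [ -6.5 -13.6  -0. ] [  0.   0. -15.]
187 [ -7.1 -14.5  -0. ] [ -0.   0. -16.]
188 [ -7.7 -15.3  -0. ] [  0.   0. -17.]
189 [ -8.3 -16.1  -0. ] [  0.   0. -18.]
190 [ -8.9 -16.9  -0. ] [  0.   0. -19.]
191 [ -9.5 -17.7  -0. ] [  0.   0. -20.]
192 [-10.1 -18.5  -0. ] [  0.   0. -21.]
193 [-10.7 -19.3  -0. ] [  0.   0. -22.]
194 [-11.4 -20.1  -0. ] [  0.   0. -23.]
```

>>> carry_out(moves="-0.7 -1.9 0 0 0 -2 44;-1.4 -3.8 0 0 0 -4 44;-2.2 -5.7 0 0 0 -6 44;-3 -7.5 0 0 0 -8 44;-4 -9.3 0 0 0 -10 44;-4.9 -11 0 0 0 -12 44;-4.9 -11 0 0 0 -12 44")

```text
time: 10.1
ee_pos: [0.5675, 0.06, 0.1951]
tcp_rot: [180.0, 0.0, -177.1]
wrist_force: [-2.5, 2.4, -0.0]
opening: 0.0442
grasp_force: 1.4
```

>>> carry_out(moves="-0.3 -0.9 0 0 0 -1 44;-0.7 -1.9 0 0 0 -2 44;-0.7 -1.9 0 0 0 -2 44")

```text
time: 10.4
ee_pos: [0.5687, 0.0579, 0.1949]
tcp_rot: [180.0, 0.0, -175.0]
wrist_force: [-1.7, 2.9, 2.6]
opening: 0.0439
grasp_force: 1.6
```

>>> carry_out(moves="-0.3 -0.9 0 0 0 -1 44;-0.3 -0.9 0 0 0 -1 44")

```text
time: 10.6
ee_pos: [0.5691, 0.0569, 0.1948]
tcp_rot: [-180.0, 0.0, -174.0]
wrist_force: [-2.0, 2.3, 2.1]
opening: 0.0441
grasp_force: 1.6
```

>>> carry_out(moves="-0.3 -0.9 0 0 0 -1 44;-0.3 -0.9 0 0 0 -1 44")

```text
time: 10.8
ee_pos: [0.5695, 0.056, 0.1947]
tcp_rot: [-180.0, 0.0, -173.0]
wrist_force: [-1.8, 2.2, 1.6]
opening: 0.044
grasp_force: 1.5
```

>>> carry_out(moves="-0.3 -0.9 0 0 0 -1 44;-0.3 -0.9 0 0 0 -1 44")

```text
time: 11.0
ee_pos: [0.5699, 0.0552, 0.1947]
tcp_rot: [-180.0, 0.0, -172.0]
wrist_force: [-1.2, 2.3, 1.4]
opening: 0.0442
grasp_force: 1.4
```

>>> carry_out(moves="-0.3 -0.9 0 0 0 -1 44;-0.3 -0.9 0 0 0 -1 44")

```text
time: 11.2
ee_pos: [0.5703, 0.0543, 0.1947]
tcp_rot: [-180.0, 0.0, -171.0]
wrist_force: [-0.7, 2.5, 2.0]
opening: 0.044
grasp_force: 1.4
```

```bash
cat > w.py <<'E'
from h import *
a=[]
for i in range(4):
    cam("top");o=bot.get_obs();a.append(np.r_[o["wrist_force"],o["torque"]*1])
F=np.mean(a,0);T=F[3:];F=F[:3];y=np.radians(o["tcp_rot"][2]);u=np.array([np.cos(y),np.sin(y)]);n=np.array([np.sin(y),-np.cos(y)])
Fn=F[:2]@n;Fu=F[:2]@u
# tau_z = ru*Fn' - rn*Fu', axes u,n: u x n = -z
print(o["time"],"F",F.round(2),"Fn",Fn.round(2),"Fu",Fu.round(2),"tz",T[2].round(4),"offset along arm",(.022*Fu-T[2])/Fn, o["ee_pos"],o["tcp_rot"][2])
E
python3 w.py
```

```text
11.4 F [-0.26  2.64  1.8 ] Fn 2.65 Fu -0.16 tz -0.0422 offset along arm 0.014598503749125184 [0.57027223 0.05436175 0.19466607] -171.0416931224329
```

>>> carry_out(moves="-4 0 0 0 0 -1 44;-8 0 0 0 0 -3 44;-11.5 0 0 0 0 -5 44;-11.5 0 0 0 0 -5 44")

```text
time: 11.8
ee_pos: [0.5815, 0.0564, 0.1941]
tcp_rot: [180.0, -0.1, -166.0]
wrist_force: [-2.0, 3.1, -0.1]
opening: 0.0441
grasp_force: 1.8
```

```bash
python3 w.py
```

```text
12.0 F [-1.31  3.17 -1.47] Fn 3.39 Fu 0.5 tz -0.0331 offset along arm 0.013027092664909503 [0.5814539  0.05628219 0.19435621] -166.0605061065575
```

>>> carry_out(moves="0 -0.5 0 0 0 0 44;0 -0.5 0 0 0 0 44")

```text
time: 12.2
ee_pos: [0.5816, 0.0557, 0.1945]
tcp_rot: [180.0, -0.0, -166.0]
wrist_force: [-1.0, 3.8, -1.9]
opening: 0.0438
grasp_force: 1.7
```

>>> carry_out(moves="0 -0.5 0 0 0 0 44;0 -0.5 0 0 0 0 44")

```text
time: 12.4
ee_pos: [0.5817, 0.0552, 0.1946]
tcp_rot: [180.0, -0.0, -166.0]
wrist_force: [-2.0, 3.2, -2.3]
opening: 0.0437
grasp_force: 1.7
```

>>> carry_out(moves="0 -0.5 0 0 0 0 44;0 -0.5 0 0 0 0 44")

```text
time: 12.6
ee_pos: [0.5818, 0.0548, 0.1947]
tcp_rot: [180.0, -0.0, -166.0]
wrist_force: [-3.0, 4.2, -2.5]
opening: 0.0437
grasp_force: 2.0
```

>>> carry_out(moves="0 -0.5 0 0 0 0 44;0 -0.5 0 0 0 0 44")

```text
time: 12.8
ee_pos: [0.5819, 0.0545, 0.1946]
tcp_rot: [180.0, -0.0, -166.0]
wrist_force: [-2.3, 5.7, -1.7]
opening: 0.0439
grasp_force: 2.7
```

>>> carry_out(moves="0 -0.5 0 0 0 0 44;0 -0.5 0 0 0 0 44")

```text
time: 13.0
ee_pos: [0.5819, 0.0544, 0.1946]
tcp_rot: [179.9, -0.0, -166.0]
wrist_force: [-4.0, 6.2, -3.0]
opening: 0.0437
grasp_force: 3.5
```

>>> carry_out(moves="0 -0.5 0 0 0 0 44;0 -0.5 0 0 0 0 44")

```text
time: 13.2
ee_pos: [0.5819, 0.0542, 0.1945]
tcp_rot: [179.9, -0.0, -166.0]
wrist_force: [-3.8, 8.5, -2.5]
opening: 0.0443
grasp_force: 4.4
```

```bash
python3 w.py
```

```text
13.4 F [-3.76  7.79 -2.13] Fn 8.47 Fu 1.76 tz -0.0107 offset along arm 0.005838292485960095 [0.58191111 0.05422914 0.19455894] -165.99363492046623
```

>>> carry_out(moves="0 -0.4 0 0 0 0 44;0 -0.4 0 0 0 0 44")

```text
time: 13.6
ee_pos: [0.5819, 0.0541, 0.1946]
tcp_rot: [179.9, -0.0, -166.0]
wrist_force: [-4.9, 9.3, -1.8]
opening: 0.0441
grasp_force: 5.1
```

```bash
python3 w.py
```

```text
13.8 F [-3.98  9.67 -2.48] Fn 10.35 Fu 1.51 tz -0.0604 offset along arm 0.009055552466050443 [0.58191323 0.05409551 0.1945648 ] -165.9801668851309
```

>>> carry_out(moves="0 0 0 0 0 0 44;0 0 0 0 0 0 44;0 0 0 0 0 0 44;0 0 0 0 0 0 44;0 0 0 0 0 0 44;0 0 0 0 0 0 44;0 0 0 0 0 0 44")

```text
time: 14.5
ee_pos: [0.5819, 0.0541, 0.1945]
tcp_rot: [179.9, -0.0, -166.0]
wrist_force: [-4.5, 8.9, -2.1]
opening: 0.044
grasp_force: 5.1
```

>>> carry_out(moves="0 2 0 0 0 0 44;0 6 0 0 0 0 44;0 12 0 0 0 0 44;0 14 0 0 0 0 44;0 14 -20 0 0 0 44;0 14 -60 0 0 0 44;0 14 -100 0 0 0 44;0 14 -140 0 0 0 44;0 14 -155 0 0 0 44")

```text
time: 15.4
ee_pos: [0.5792, 0.0665, 0.354]
tcp_rot: [-179.9, 0.3, -166.0]
wrist_force: [1.1, 0.7, -0.5]
opening: 0.044
grasp_force: 0.0
```

```bash
python3 - <<'E'
from h import *
o=bot.get_obs();print(o["ee_pos"],o["tcp_rot"],delta([.504,-.223,.350],177.2))
print(delta([.504,-.223,.25],177.2))
E
```

```text
[0.57916878 0.06645843 0.35400534] [-179.9385866     0.30363978 -166.03606054] (array([ 142.8, -262.8,    3.5]), array([-0. ,  0.3, 16.8]))
(array([ 143.3, -262.7,  103.5]), array([-0. ,  0.3, 16.8]))
```

>>> carry_out(moves="143 -263 0 0 0 17 44;143 -263 0 0 0 17 44;143 -263 0 0 0 17 44;143 -263 0 0 0 17 44;143 -263 0 0 0 17 44;143 -263 0 0 0 17 44;143 -263 0 0 0 17 44;143 -263 50 0 0 17 44;143 -263 100 0 0 17 44;143 -263 100 0 0 17 44")

```text
time: 16.4
ee_pos: [0.4998, -0.2214, 0.2402]
tcp_rot: [179.7, -0.9, 177.0]
wrist_force: [-0.0, 1.2, -0.0]
opening: 0.044
grasp_force: 0.0
```

```bash
python3 - <<'E'
from h import *
o=bot.get_obs();print(o["ee_pos"],o["tcp_rot"],delta([.504,-.223,.150],177.2))
s=cam("scene");b=cv2.resize(s["img"][130:200,150:220],(560,560),interpolation=cv2.INTER_CUBIC)
cv2.imwrite("pics/x.png",b[...,::-1])
g=cv2.cvtColor(s["img"],cv2.COLOR_RGB2HSV);m=((g[...,2]>170)&(g[...,1]<40)).astype(np.uint8)
for c in cv2.findContours(m[140:180,165:195],cv2.RETR_EXTERNAL,cv2.CHAIN_APPROX_NONE)[0]:print(cv2.boundingRect(c))
E
```

```text
[ 0.49980195 -0.22137762  0.24018203] [179.67989344  -0.8783755  176.96470066] (array([-5.7, -1.9, 90.1]), array([ 0.3, -0.9, -0.2]))
(6, 21, 2, 1)
```

>>> carry_out(moves="0 0 0 0 0 0 44;0 0 0 0 0 0 44")

```text
time: 16.65
ee_pos: [0.5055, -0.2237, 0.2544]
tcp_rot: [-179.8, 0.4, 177.0]
wrist_force: [0.2, -0.3, 1.6]
opening: 0.0443
grasp_force: 0.0
```

```bash
python3 - <<'E'
from h import *
o=bot.get_obs();print(o["ee_pos"],o["tcp_rot"],delta([.504,-.223,.150],177.2))
E
```

```text
[ 0.5055194  -0.22371131  0.25442561] [-179.84979884    0.38423505  176.99408374] (array([  2.3,   0.9, 104.4]), array([-0.2,  0.4, -0.2]))
```

>>> carry_out(moves="0 0 20 0 0 0 44;0 0 40 0 0 0 44;0 0 60 0 0 0 44;0 0 75 0 0 0 44;0 0 85 0 0 0 44;0 0 93 0 0 0 44;0 0 98 0 0 0 44;0 0 98 0 0 0 44;0 0 98 0 0 0 44")

```text
time: 17.55
ee_pos: [0.504, -0.2233, 0.1524]
tcp_rot: [-180.0, 0.0, 177.0]
wrist_force: [0.6, 0.1, 0.2]
opening: 0.0441
grasp_force: 0.0
```

>>> carry_out(moves="0 0 0 0 0 0 24;0 0 0 0 0 0 18;0 0 0 0 0 0 10;0 0 0 0 0 0 8;0 0 0 0 0 0 8;0 0 0 0 0 0 8", force=60)

```text
time: 18.15
ee_pos: [0.5039, -0.2235, 0.1522]
tcp_rot: [-180.0, 0.1, 177.0]
wrist_force: [-0.5, -1.0, 5.4]
opening: 0.0101
grasp_force: 58.9
```

>>> carry_out(moves="0 0 0 0 0 0 5;0 0 0 0 0 0 5;0 0 -5 0 0 0 5;0 0 -12 0 0 0 5;0 0 -20 0 0 0 5;0 0 -20 0 0 0 5;0 0 -20 0 0 0 5")

```text
time: 18.85
ee_pos: [0.5039, -0.2232, 0.1718]
tcp_rot: [-180.0, 0.0, 177.0]
wrist_force: [-0.1, 0.1, -2.8]
opening: 0.0096
grasp_force: 58.6
```

```bash
python3 - <<'E'
from h import *
t=cam("top");s=cam("scene");o=bot.get_obs();print(o["ee_pos"],o["wrist_force"],o["torque"],o["opening"],o["grasp_force"])
def brighten(i):return (255*(i/255.)**.6).astype(np.uint8)
b=cv2.resize(brighten(s["img"][125:205,150:230]),(400,400),interpolation=cv2.INTER_CUBIC)
c=cv2.resize(brighten(s["img"][165:245,235:315]),(400,400),interpolation=cv2.INTER_CUBIC)
cv2.imwrite("pics/c8.png",np.hstack([b,c])[...,::-1])
E
```

```text
[ 0.50365507 -0.22314868  0.17136596] [ 0.53117344 -0.3102824  -2.64385668] [ 0.00941137 -0.02410096 -0.0286794 ] 0.009867983191184362 58.583369851112366
```

View pics/c8.png

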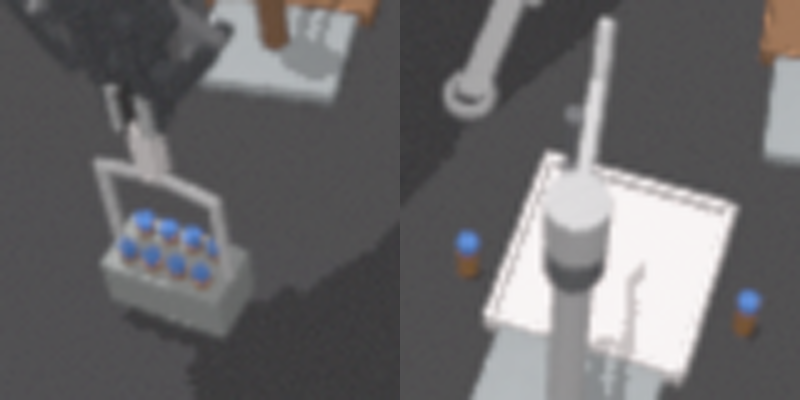

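Carrier is lifted and upright in the left crop. In the right crop the hook points away past the pin (573,112), with its tip at (607,22) and the cap at (577,200).

```bash
python3 - <<'E'
from h import *
s=cam("scene");t=cam("top")
tip=onz(s,235+207/5-.5,165+23/5-.5,.219)[:2];cap=onz(s,235+177/5-.5,165+200/5-.5,.228)[:2]
d=tip-cap;print(tip,cap,np.hypot(*d),np.degrees(np.arctan2(d[1],d[0])))
d=tip-[.6217,.08];print(np.hypot(*d),np.degrees(np.arctan2(d[1],d[0])))
for a in(186,188,190):
  P=np.array([.6217+.112*np.cos(np.radians(a)),.08+.112*np.sin(np.radians(a)),.2184]);print(a,proj(s,P),proj(t,P))
# edges of the hook along rows in scene
g=cv2.cvtColor(s["img"],cv2.COLOR_RGB2GRAY).astype(int)
for v in range(166,192,3):print(v,g[v,268:284])
E
```

```text
[0.50914086 0.06087697] [0.62189315 0.07847946] 0.1141180370622156 -171.1268079840537
0.11417201545332069 -170.35790349468797
186 [278.52788231 170.30979048] [243.46262252 202.5699966 ]
188 [277.02728058 170.07176765] [245.04995454 202.36612788]
190 [275.52024329 169.87574684] [246.62943313 202.10755704]
166 [24 25 23 24 23 24 24 22 25 26 33 36 38 37 38 37]
169 [ 24  24  24  24  24  25  68 156 169 110  56  39  37  36  38  38]
172 [ 25  24  24  25  32  49 105 154 150  91  47  38  37  38  38  37]
175 [ 32  35  36  38  37  61 142 161 141  80  42  37  38  36  37  37]
178 [ 36  37  37  38  41  77 147 154 111  59  40  38  38  37  38  37]
181 [ 37  38  36  37  63 150 185 152  87  44  37  38  36  37  38  37]
184 [ 36  38  38  48 108 184 188 129  65  39  36  39  38  37  37  38]
187 [ 68  79  79  93 173 198 177 101  47  36  38  37  37  37  37  38]
190 [ 41  44  51  94 182 190 135  69  40  38  37  37  38  37  38  37]
```

```bash
python3 - <<'E'
from h import *
o=bot.get_obs();print(o["ee_pos"],o["tcp_rot"])
a=np.radians(189);
for r,z in((.1945,.272),(.0945,.272)):
  print(delta([.622+r*np.cos(a),.0795+r*np.sin(a),z],189))
E
```

```text
[ 0.50358919 -0.22314186  0.17130874] [ 1.79983227e+02 -3.23468942e-02  1.76969053e+02]
(array([  88. ,  268. , -100.6]), array([  0.,  -0., -12.]))
(array([  -9.8,  288.8, -100.6]), array([  0.,  -0., -12.]))
```

>>> carry_out(moves="0 0 -10 0 0 0 5;0 0 -30 0 0 0 5;0 0 -55 0 0 0 5;0 0 -78 0 0 0 5;4 12 -94 0 0 0 5;10 32 -100 0 0 -1 5;18 56 -100 0 0 -2 5;27 82 -100 0 0 -3 5;36 109 -100 0 0 -5 5;45 136 -100 0 0 -6 5;54 163 -100 0 0 -8 5;63 190 -100 0 0 -9 5;71 216 -100 0 0 -10 5;78 238 -100 0 0 -11 5;83 254 -100 0 0 -12 5;86 263 -100 0 0 -12 5;88 268 -100 0 0 -12 5;88 268 -100 0 0 -12 5;88 268 -100 0 0 -12 5")

```text
time: 20.95
ee_pos: [0.4302, 0.0486, 0.2718]
tcp_rot: [-180.0, 0.0, -171.1]
wrist_force: [-0.1, 0.3, -2.8]
opening: 0.01
grasp_force: 58.8
```

```bash
python3 - <<'E'
from h import *
o=bot.get_obs();print(o["ee_pos"],o["tcp_rot"],o["wrist_force"],o["opening"])
a=np.radians(189);r=.0945
print(delta([.622+r*np.cos(a),.0795+r*np.sin(a),.272],189))
# grip/carrier check: blue caps in both views
s=cam("scene");t=cam("top")
for n,c in(("s",s),("t",t)):
  g=cv2.cvtColor(c["img"],cv2.COLOR_RGB2HSV);m=cv2.inRange(g,(105,120,80),(125,255,255))
  N,l,st,ce=cv2.connectedComponentsWithStats(m);P=np.array([.43,.049,.18]);q=proj(c,P)
  print(n,q,[(ce[i].round(1).tolist(),int(st[i,4])) for i in range(1,N) if np.hypot(*(ce[i]-q))<35])
E
```

```text
[0.43019299 0.04861779 0.27177411] [-1.79986801e+02  6.86190318e-03 -1.71064956e+02] [-0.06746031  0.31998493 -2.82660771] 0.009979708647797823
(array([-99.8,   0.6,  -0.2]), array([-0. ,  0. , -0.1]))
s [279.11817937 154.7886834 ] [([270.6, 152.4], 15), ([276.4, 153.4], 15), ([282.3, 154.4], 14), ([287.9, 155.4], 11), ([269.3, 158.9], 9), ([275.0, 159.8], 10), ([281.2, 160.5], 10), ([287.0, 161.2], 10)]
t [252.00222303 236.27828093] []
```

>>> carry_out(moves="-4 0 0 0 0 0 5;-12 0 0 0 0 0 5;-24 0 0 0 0 0 5;-38 0 0 0 0 0 5;-52 0 0 0 0 0 5;-66 0 0 0 0 0 5;-79 0 0 0 0 0 5;-89 0.5 0 0 0 0 5;-96 0.5 0 0 0 0 5;-100 0.5 0 0 0 0 5;-100 0.5 0 0 0 0 5;-100 0.5 0 0 0 0 5;-100 0.5 0 0 0 0 5")

```text
time: 22.35
ee_pos: [0.5284, 0.0651, 0.272]
tcp_rot: [-180.0, 0.0, -171.0]
wrist_force: [0.4, -0.8, -2.6]
opening: 0.01
grasp_force: 58.7
```

>>> carry_out(moves="-0 0 3 0 0 0 5;0 0 8 0 0 0 5;0 0 13 0 0 0 5;0 0 18 0 0 0 5;0 0 22 0 0 0 5;0 0 25 0 0 0 5;0 0 27 0 0 0 5;0 0 27 0 0 0 5;0 0 27 0 0 0 5")

```text
time: 23.25
ee_pos: [0.5288, 0.0651, 0.2448]
tcp_rot: [-180.0, 0.0, -171.0]
wrist_force: [-0.8, 0.5, -2.2]
opening: 0.0101
grasp_force: 58.7
```

>>> carry_out(moves="0 0 2 0 0 0 5;0 0 4 0 0 0 5;0 0 4 0 0 0 5;0 0 4 0 0 0 5")

```text
time: 23.65
ee_pos: [0.5287, 0.0651, 0.2406]
tcp_rot: [180.0, -0.0, -171.0]
wrist_force: [-0.1, 0.4, -2.6]
opening: 0.0098
grasp_force: 58.7
```

>>> carry_out(moves="0 0 1 0 0 0 5;0 0 2 0 0 0 5;0 0 2 0 0 0 5")

```text
time: 23.95
ee_pos: [0.5287, 0.0651, 0.2385]
tcp_rot: [-180.0, -0.0, -171.0]
wrist_force: [-0.3, 0.6, -2.9]
opening: 0.0102
grasp_force: 58.7
```

>>> carry_out(moves="0 0 1 0 0 0 5;0 0 1 0 0 0 5;0 0 1 0 0 0 5")

```text
time: 24.25
ee_pos: [0.5288, 0.0651, 0.2379]
tcp_rot: [-180.0, 0.0, -171.0]
wrist_force: [0.0, -0.8, -0.2]
opening: 0.0097
grasp_force: 59.1
```

>>> carry_out(moves="0 0 0.2 0 0 0 5;0 0 0.2 0 0 0 5", force=20)

```text
time: 24.45
ee_pos: [0.5288, 0.0651, 0.2378]
tcp_rot: [180.0, 0.0, -171.0]
wrist_force: [-1.0, -0.2, 1.1]
opening: 0.0101
grasp_force: 59.5
```

>>> carry_out(moves="0 0 0 0 0 0 9;0 0 0 0 0 0 10;0 0 0 0 0 0 11;0 0 0 0 0 0 12;0 0 0 0 0 0 14;0 0 0 0 0 0 17;0 0 0 0 0 0 20;0 0 0 0 0 0 24;0 0 0 0 0 0 28;0 0 0 0 0 0 32;0 0 0 0 0 0 32")

```text
time: 25.55
ee_pos: [0.5287, 0.0651, 0.2375]
tcp_rot: [180.0, -0.0, -171.0]
wrist_force: [0.1, -0.3, -1.1]
opening: 0.0321
grasp_force: 0.0
```

Released. Rising straight up, then letting it settle.

>>> carry_out(moves="0 0 -3 0 0 0 36;0 0 -10 0 0 0 36;0 0 -22 0 0 0 36;0 0 -40 0 0 0 36;0 0 -65 0 0 0 36;0 0 -95 0 0 0 36;0 0 -120 0 0 0 36;-0 0 -130 0 0 0 36;30 -40 -130 0 0 0 36;60 -80 -130 0 0 0 36;90 -120 -130 0 0 0 36;120 -160 -130 0 0 0 36;130 -180 -130 0 0 0 36;130 -180 -130 0 0 0 36;130 -180 -130 0 0 0 36;130 -180 -130 0 0 0 36")

```text
time: 27.15
ee_pos: [0.4287, -0.1323, 0.3677]
tcp_rot: [180.0, 0.0, -171.0]
wrist_force: [0.3, -0.8, -0.2]
opening: 0.0362
grasp_force: 0.0
```

```bash
python3 - <<'E'
from h import *
def caps(c):
  g=cv2.cvtColor(c["img"],cv2.COLOR_RGB2HSV);m=cv2.inRange(g,(105,120,80),(125,255,255))
  N,l,st,ce=cv2.connectedComponentsWithStats(m);q=proj(c,[.5287,.0647,.133]);return [ce[i].round(1).tolist() for i in range(1,N) if np.hypot(*(ce[i]-q))<30],q
for k in range(4):
  s=cam("scene");print(*caps(s))
  for i in range(4):cam("top")
t=cam("top");o=bot.get_obs();print(o["time"],o["ee_pos"],o["wrist_force"],caps(t))
for i in range(6):s2=cam("scene")
print(np.abs(s2["img"].astype(int)-s["img"]).max(2)[150:230,240:330].max(),caps(s2)[0])
f=lambda i:cv2.resize((255*(i/255.)**.6).astype(np.uint8),(400,400),interpolation=cv2.INTER_CUBIC)
cv2.imwrite("pics/c9.png",np.hstack([f(s2["img"][145:245,230:330]),f(t["img"][140:240,190:290])])[...,::-1])
E
```

```text
[[265.4, 188.4], [276.9, 189.8], [283.1, 190.6], [263.8, 194.7], [276.0, 197.0], [282.0, 197.8]] [273.6789752  193.82463088]
[[265.4, 188.4], [276.9, 189.8], [283.1, 190.6], [263.8, 194.7], [276.0, 197.0], [282.0, 197.8]] [273.6789752  193.82463088]
[[265.4, 188.4], [276.9, 189.8], [283.1, 190.6], [263.8, 194.7], [276.0, 197.0], [282.0, 197.8]] [273.6789752  193.82463088]
[[265.4, 188.4], [276.9, 189.8], [283.1, 190.6], [263.8, 194.7], [276.0, 197.0], [282.0, 197.8]] [273.6789752  193.82463088]
28.2 [ 0.42838665 -0.13297037  0.36749234] [ 0.12095635  0.30532251 -0.21073974] ([[271.1, 196.6], [256.5, 202.5], [244.1, 204.7], [250.5, 203.5], [238.3, 205.1]], array([246.80413356, 200.04044338]))
5 [[265.4, 188.4], [276.9, 189.8], [283.1, 190.6], [263.8, 194.7], [276.0, 197.0], [282.0, 197.8]]
```

View pics/c9.png

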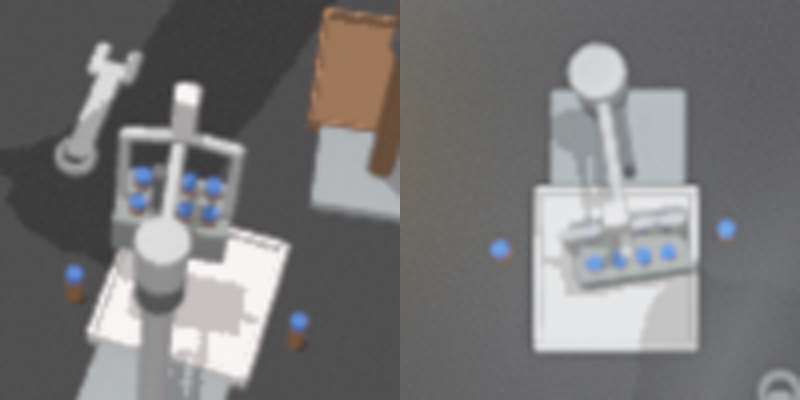

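The carrier hangs still and upright on the hook at left crop (180,170), over the tray. The hook faces out, and the vials at (74,280) and (298,325) are undisturbed. Handing in.

```bash
python3 -c "
from workcell import bot
print(bot.job_done())"
```

```text
the job is handed in; nothing more can be done
None
```

The hook was pressed home at about 10 N beside the pin for over half a second, and the carrier now hangs still on it over the tray; my first two tries at turning the hook failed (one passed over the arm, the other pressed down on it with about 7 N), and I handed the job in at about 28 s without seeing a verdict.

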